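# Level the mantel balance against the photo cube

### The arm

A 6-joint arm with a two-finger parallel gripper is mounted at the origin on the work surface. World frame = base frame: x ahead of the robot, y to its left, z up, the work surface at z = 0. Lengths are in m, angles in rad, forces in N, time in s.
With the tool pointing down it reaches from about 0.225 to 0.875 m from the base axis. Payload 3.4 kg.
Tool frame: the origin (TCP) lies at the very end of the fingers, on their centre line; the grasp point (between the pads) lies 19 mm behind it (manip.grasp_offset is the distance from the TCP to the grasp point, in m); x points along the fingers, y is the direction in which the jaws open and shut, and the axes are right-handed (so a half turn about x gives the same grasp; the last joint's range is limited). The gripper opens to 85 mm and grips with 20 to 120 N. Pads are 22 mm wide; open, the fingers measure 114 mm over their backs; the gripper's body (76 mm by 85 mm) begins 54 mm behind the grasp point. The pads swing forward as they close: fully open they stand 13 mm farther back than shut.
Start: joints at [1.098, 0.276, 1.505, -0, 1.361, -0.121], TCP at [0.198, 0.54, 0.231] pointing down, gripper open.
Joint ranges: [-2.89, 2.89], [-0.75, 2.08], [0.22, 2.7], [-1.18, 4.32], [0.11, 2.71], [-2.7, 2.7]. Speed limits (rad/s): [2.57, 2.57, 3.14, 3.14, 3.14, 3.14].

### API

Orientations are given as a unit quaternion [w, x, y, z].
In Python, from rig import manip gives the robot as it stands.
- The arm moves only by the tool step_arm, never from a script. Its argument "increments" is a list of rows, each an object with "grip": the opening, from 0 (shut) to 1 (fully open); "delta_pos": the shift along the world's x, y, z in m, a list of three; "twist": the turn about the world's z in degrees. A call has 1 to 10 rows; each row shifts and turns the commanded pose from where the row before left it; what a row does not reach is not made up. A row lasts 1/12 s, in which the tool goes at most 41.7 mm and 7.16 degrees, less where a joint would pass 70% of its speed; a pose out of reach is approached as far as the arm can. A call with a gripper value outside its range is refused whole. The fingers move at their own pace and stop on an object; "force" is the grip in N (left out, the last holds). Time passes only in rows, so rows that do not move let the fingers close. It gives the time, the measured TCP pose, the force and the opening at its end, in the units of the state.
- manip.get_state(): the state, without advancing time (a new reading comes with each control period).
- manip.get_image(name): name is "scene" or "top" or "wrist"; returns a dict with "img" (420x560x3 uint8, red, green, blue), "fx", "fy", "cx", "cy" (pixels), "rvec" (rotation vector, rad) and "tvec" (3), from world to camera coordinates, as OpenCV has them; the wrist camera has in their place "mount" (4x4, takes a point from camera to tool coordinates, whose origin is the TCP and whose axes are the tool frame's). Camera axes: x right, y down, z forward; pixel columns grow to the right and rows downward; lengths in m; the calibration is good to about 2 mm. A picture is of the moment at which its call begins: read the wrist's pose just before it. There is no depth.
- manip.sign_off(): hands the job in, once; it reports no verdict.
The state is a dict: "clock": time; "qpos": joint angles; "qd": joint speeds; "effort": joint torques, N m; "position": TCP position; "ee_rot": TCP orientation; "contact_force": force on the tool from outside, world axes, zero at the start; "moment": the same for the moment, N m; "width": finger opening in m.
Only numpy, scipy, OpenCV 4.12 (cv2) and the standard library are available. Lean on these libraries where they do the work, as an engineer would, in place of code of your own. Each camera call takes 0.05 s, during which the arm holds its last target. There are 200 camera calls.

### The job

The photo cube on the balance weighs 500 g. From the sloping rack take the two aluminium weights that together match it (short 200 g, middle 250 g, long 300 g) and stand them upright, side by side, on the empty pan so that the beam comes level. Set them down gently rather than dropping them, leave the third weight in the rack and the cube on its pan, and do not push the pig, the paperweight or the battery tester about.

Things in the scene. Friction and masses are not known exactly. Their poses are not given: they have to be found in the camera images.
- balance: white two-pan balance, fixed; origin at the centre of its underside, z up. The beam lies along its y axis: empty pan at +y, photo cube's pan at -y, 110 mm either side of the middle. A cream dial plate (56 mm wide, top 153 mm up) with red needles stands between them. Pans stay horizontal as the beam swings; where on a pan a weight stands does not matter.
- beam_part (a joint): beam angle in rad: 0 level, positive with the empty pan high. Stops at -0.14 and +0.14; starts at +0.14, held there by the cube. Light centring spring (0.3 N m/rad) and damping; a 50 g difference still drives it to its stop. Settles in about 2 s.
- pan_empty_top (a point): centre of the top face of the empty pan, a flat steel disc 150 mm across, 6 mm thick, no rim; z up. Its top is 110 mm above the mantel at level, 15 mm higher at the start. It gives way downwards under a push of about 5 N.
- pan_cube_top (a point): centre of the top face of the other pan, the same disc, which carries the photo cube; starts 15 mm below level
- cube_centre (a point): centre of the brushed steel photo cube, 80 mm each way, 500 g, loose, with coloured pictures on its faces; z up
- rack: sloping wooden rack, fixed, 160 (x) by 290 (y) by 95 mm high; origin at the centre of its underside, z up. Three slots along y at -115, 0, +115 mm. A weight's foot centre is at x = 35, z = 40 mm; from there it leans 35 degrees towards -x on two brass rails under it that, like the board, reach 60 mm up from the foot. Its sides along y are free, 75 mm to the next weight's surface.
- short_centre (a point): centre (half-way up, on the axis) of the short weight: a plain bare-aluminium cylinder 40 mm in diameter, 60 mm long, 200 g. Its z axis runs along it from foot to top. It starts in one of the three rack slots (which one varies), leaning 35 degrees from upright, its top towards the rack's -x side (the robot's side).
- middle_centre (a point): centre (half-way up, on the axis) of the middle weight: a plain bare-aluminium cylinder 40 mm in diameter, 75 mm long, 250 g. Its z axis runs along it from foot to top. It starts in one of the three rack slots (which one varies), leaning 35 degrees from upright, its top towards the rack's -x side (the robot's side).
- long_centre (a point): centre (half-way up, on the axis) of the long weight: a plain bare-aluminium cylinder 40 mm in diameter, 90 mm long, 300 g. Its z axis runs along it from foot to top. It starts in one of the three rack slots (which one varies), leaning 35 degrees from upright, its top towards the rack's -x side (the robot's side).
- weight_short: the short weight itself; origin at the centre of its foot
- weight_middle: the middle weight itself; origin at the centre of its foot
- weight_long: the long weight itself; origin at the centre of its foot
- pig_centre (a point): middle of the pink ceramic pig money box (130 mm long, 84 mm wide, 105 mm high), loose bystander, about 50 mm above the mantel
- dome_centre (a point): middle of the green glass paperweight dome (80 mm across, 40 mm high), loose bystander, 20 mm above the mantel
- tester_centre (a point): middle of the black plastic battery tester (62 x 110 x 26 mm), loose bystander, 13 mm above the mantel

How it is judged:
By the outcome, as a careful person would: the job done as asked, in the order asked, and still so for the second after the job is handed in, with the robot touching nothing.
It also fails if it takes over 64 s, if anything falls off the work surface, if the arm or the gripper's body presses on something with over 40 N, if the wrist force passes 120 N, or if a joint passes its speed limit or range.

## Working session

There is one attempt and no reset: what is moved stays moved. The work goes in short steps, Python scripts to look and compute and a tool call to move; the robot and the scene stay as the last step left them, time stands still between calls to the robot, and variables do not carry over. Pictures are saved under pics/ and viewed, about 8 in all and at most 12, crops included, and the job is handed in when it is done.

Besides the shell and the picture viewer there is one more tool, called in YAML: its name, and indented under it one key for each argument. step_arm: Moves the arm, as the interface text tells. Its arguments: {"type":"object","properties":{"increments":{"type":"array"},"force":{"type":"number"}},"required":["increments"]}

```bash
ls; mkdir -p pics
python3 - <<'E'
from rig import manip
import cv2
print(manip.get_state(), manip.grasp_offset)
for n in("scene","top"):
    d=manip.get_image(n); cv2.imwrite(f"pics/{n}0.png",d["img"][:,:,::-1]); print(n,d["fx"],d["cx"],d["cy"],d["rvec"],d["tvec"])
E
```

```text
pics
{'clock': 0.0, 'qpos': array([ 1.09802201e+00,  2.76589556e-01,  1.50614592e+00, -2.51362273e-05,
        1.36067696e+00, -1.20988048e-01]), 'qd': array([-0.00076479, -0.00044737,  0.00106632,  0.0005388 , -0.00033218,
       -0.00042752]), 'effort': array([-2.64858099e-03, -4.16782093e+01, -2.45799333e+01, -3.21403068e-04,
        1.11230501e-02,  1.94734980e-05]), 'position': array([0.19789542, 0.53930969, 0.23043771]), 'ee_rot': array([ 0.69601671,  0.12311522,  0.69637652, -0.12435079]), 'contact_force': array([-0.80054072,  0.54196816,  0.46084604]), 'moment': array([-0.00921413,  0.04623038,  0.03095958]), 'width': 0.08549242198289653} 0.0187
scene 412.3104220304626 282.80141510241504 207.46658936630067 [ 1.00099848  2.62842191 -0.83141303] [ 0.42332019 -0.27571281  1.35536556]
top 537.6521104446396 275.1667340437766 207.18354499339694 [ 2.1059615  -2.15613094  0.23399601] [0.02521833 0.58234078 1.39953382]
```

View pics/scene0.png

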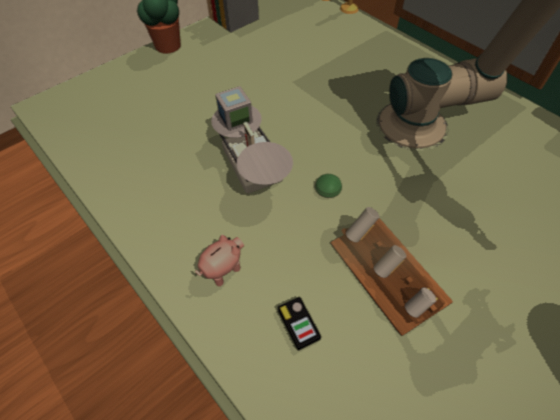

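View pics/top0.png

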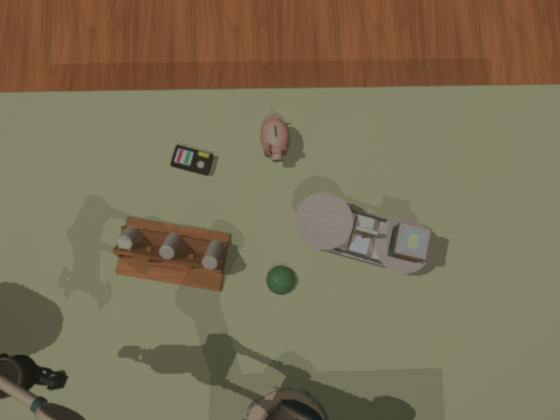

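The top view shows the rack around (172,253), with three weights at about (128,238), (172,246) and (213,254). The balance's empty pan is at (325,221), the cube at (411,241), the dome at (281,280), the pig at (275,137) and the tester at (192,160). Next I'll enlarge the rack and the pan for measuring.

```bash
cat > h.py <<'E'
import numpy as np, cv2
from rig import manip
def cam(d):
    K=np.array([[d["fx"],0,d["cx"]],[0,d["fy"],d["cy"]],[0,0,1]])
    return K,np.array(d["rvec"],float),np.array(d["tvec"],float)
def ray(c,px,z):
    K,r,t=c; R=cv2.Rodrigues(r)[0]; o=-R.T@t
    v=R.T@np.linalg.inv(K)@np.array([px[0],px[1],1.]); return o+v*(z-o[2])/v[2]
def proj(c,P):
    return cv2.projectPoints(np.atleast_2d(np.float64(P)),c[1],c[2],c[0],None)[0][:,0]
E
python3 - <<'E'
from h import *
d=manip.get_image("top"); c=cam(d); im=np.ascontiguousarray(d["img"][:,:,::-1])
s=manip.get_image("scene"); sc=cam(s); si=np.ascontiguousarray(s["img"][:,:,::-1])
hsv=cv2.cvtColor(im,cv2.COLOR_BGR2HSV)
roi=np.zeros(im.shape[:2],np.uint8); roi[200:300,100:245]=1
m=((hsv[...,0]<14)&(hsv[...,1]>110)).astype(np.uint8)*roi
n=cv2.findContours(m,0,2)[0]; n=max(n,key=cv2.contourArea)
b=cv2.minAreaRect(n); print(b); bx=cv2.boxPoints(b); print(bx)
for q in bx: print(ray(c,q,0)[:2].round(4), ray(c,q,.02)[:2].round(4), ray(c,q,.095)[:2].round(4))
A=cv2.resize(im[205:300,105:240],(800,563),interpolation=2)
B=cv2.resize(si[195:335,320:460],(600,600),interpolation=2)
cv2.imwrite("pics/a.png",A);cv2.imwrite("pics/b.png",B)
cv2.imwrite("pics/c.png",cv2.resize(im[180:285,285:445],(800,525),interpolation=2))
E
```

```text
((169.62161254882812, 252.770263671875), (110.64051818847656, 56.882049560546875), 9.462322235107422)
[[110.37837 271.7297 ]
 [119.72972 215.62163]
 [228.86485 233.81082]
 [219.5135  289.91888]]
[0.4238 0.4645] [0.4222 0.4589] [0.4161 0.4381]
[0.579  0.4437] [0.5753 0.4385] [0.5614 0.4186]
[0.5211 0.1407] [0.5181 0.1395] [0.5071 0.135 ]
[0.3673 0.1675] [0.3664 0.166 ] [0.3632 0.1601]
```

View pics/a.png

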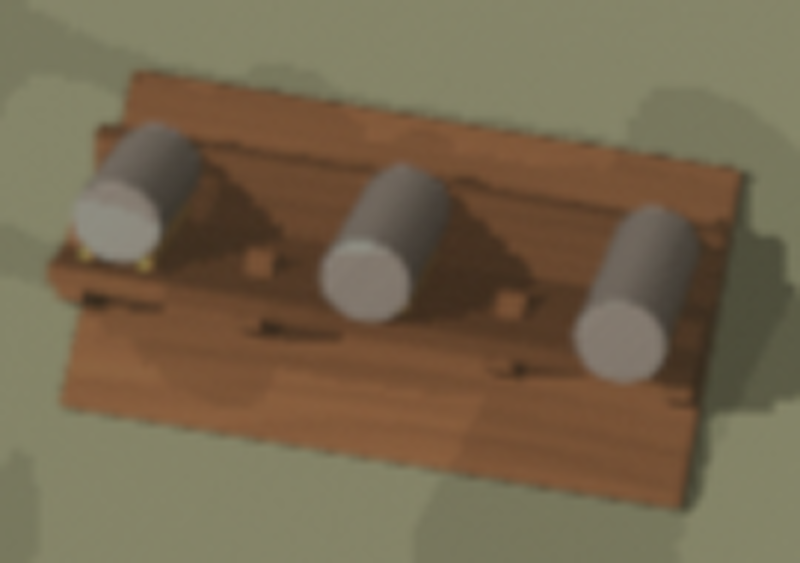

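View pics/c.png

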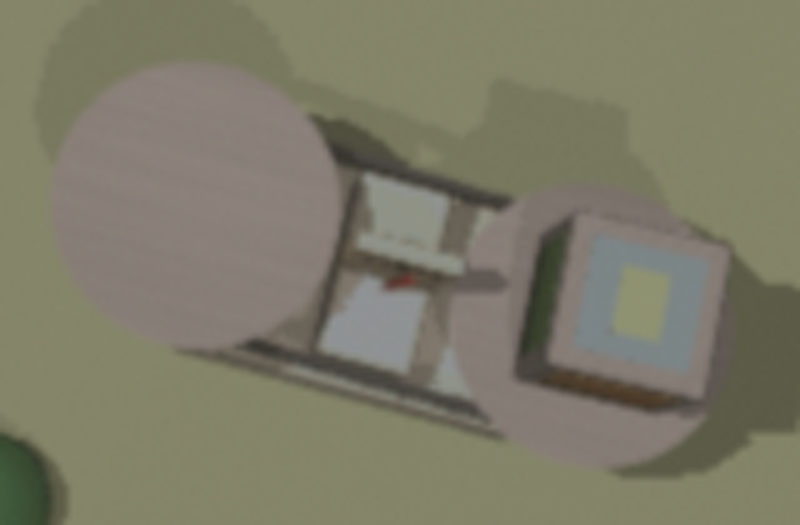

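View pics/b.png

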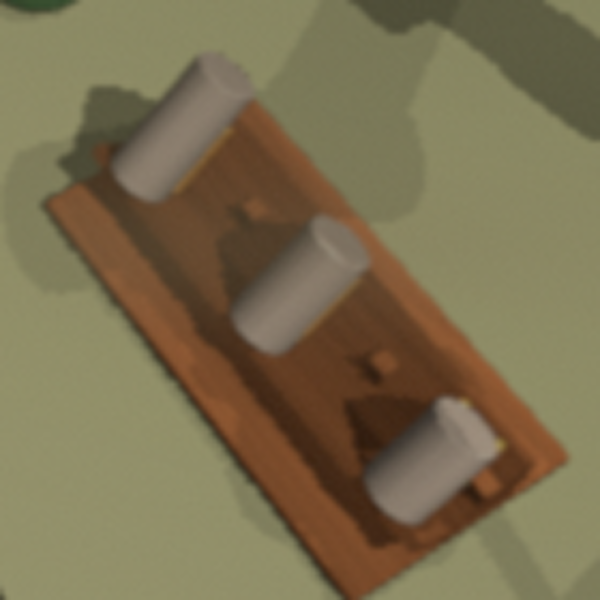

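The views agree. The long weight is in the low-y slot (nearest the dome), the middle weight in the centre, and the short one in the high-y slot. Small wooden pegs sit between the slots at crop (262,262) and (512,303), so I'll keep the jaws only partly open. Next I'll compute the poses.

Run:
```python
from h import *
from scipy.optimize import least_squares
c=cam(manip.get_image("top")); sc=cam(manip.get_image("scene"))
a=lambda u,v:(105+u/5.926-.4,205+v/5.926-.4)
b=lambda u,v:(320+u/4.286-.4,195+v/4.286-.4)
T={'S':(a(118,222),b(468,430),.06,115),'M':(a(365,281),b(342,242),.075,0),'L':(a(620,341),b(223,77),.09,-115)}
P1=cam(manip.get_image("top"))
def PM(c): return c[0]@np.c_[cv2.Rodrigues(c[1])[0],c[2]]
pts=[];loc=[]
for k,(p,q,L,y) in T.items():
    z=.04+L*np.cos(.6109)
    X=cv2.triangulatePoints(PM(c),PM(sc),np.float64(p),np.float64(q)).ravel();X=X[:3]/X[3]
    r=ray(c,p,z); r2=ray(sc,q,z); print(k,z,'tri',X.round(4),'top',r.round(4),'scene',r2.round(4))
    pts.append((r+r2)[:2]/2); loc.append([.035-L*np.sin(.6109),y/1000])
pts=np.array(pts);loc=np.array(loc)
f=lambda p:(np.c_[np.cos(p[2])*loc[:,0]-np.sin(p[2])*loc[:,1]+p[0],np.sin(p[2])*loc[:,0]+np.cos(p[2])*loc[:,1]+p[1]]-pts).ravel()
s=least_squares(f,[.47,.3,.2]); print('rack',s.x.round(4),np.degrees(s.x[2]),s.fun.round(4))
x0,y0,w=s.x
for L,y in((.06,.115),(.09,-.115)):
    l=np.array([.035,y]);R=np.array([[np.cos(w),-np.sin(w)],[np.sin(w),np.cos(w)]]); print('foot',R@l+s.x[:2])
# base corners
for q in((135,72),(745,172),(685,508),(62,405)): print('corner',ray(c,a(*q),.012)[:2].round(4))
R=np.array([[np.cos(w),-np.sin(w)],[np.sin(w),np.cos(w)]])
print('pred',[(R@np.array(v)+s.x[:2]).round(4) for v in((.08,.145),(.08,-.145),(-.08,-.145),(-.08,.145))])
e=ray(c,(285+197/5-.4,180+206/5-.4),.125); k=ray(c,(285+592/5-.4,180+326/5-.4),.095)
print('pan',e,'cubepan',k,np.linalg.norm((e-k)[:2]),'yaw',np.degrees(np.arctan2(-(e-k)[0],(e-k)[1])))
e2=ray(c,(285+52/5,180+206/5),.125);e3=ray(c,(285+342/5,180+206/5),.125);print('diam',np.linalg.norm(e2-e3))
for n,p,z in(('dome',(281,280),.02),('pig',(275,137),.05),('tester',(192,160),.013)):print(n,ray(c,p,z)[:2])
from scipy.spatial.transform import Rotation as Ro
q=manip.get_state()["ee_rot"];print('tool',Ro.from_quat(q[[1,2,3,0]]).as_matrix().round(3))
```

```text
S 0.08914792631461405 tri [0.4928 0.4087 0.0825] top [0.4924 0.4058 0.0891] scene [0.4954 0.4109 0.0891]
M 0.10143490789326756 tri [0.4627 0.297  0.0975] top [0.4626 0.2956 0.1014] scene [0.4645 0.2988 0.1014]
L 0.11372188947192108 tri [0.4336 0.1848 0.1069] top [0.4329 0.1843 0.1137] scene [0.4382 0.1868 0.1137]
rack [ 0.4722  0.2956 -0.1817] -10.408589752840715 [-0.0004  0.0003  0.0008 -0.0002 -0.0004 -0.0001]
foot [0.52742658 0.40238113]
foot [0.48587326 0.17616592]
corner [0.5732 0.4195]
corner [0.5197 0.1359]
corner [0.3656 0.1648]
corner [0.4193 0.4485]
pred [array([0.5771, 0.4238]), array([0.5247, 0.1385]), array([0.3673, 0.1674]), array([0.4197, 0.4527])]
pan [ 0.53101473 -0.11115594  0.125     ] cubepan [ 0.46796548 -0.31887561  0.095     ] 0.21707755994222527 yaw -16.88464389582745
diam 0.14941060223276292
dome [ 3.88852685e-01 -1.23526710e-04]
pig [0.78356056 0.0066457 ]
tester [0.73217278 0.24199701]
tool [[-0.     0.345  0.939]
 [-0.     0.939 -0.345]
 [-1.    -0.    -0.   ]]
```

step_arm:
  increments:
    - {"grip": 0.75, "delta_pos": [0.031, -0.0136, 0], "twist": 1}
    - {"grip": 0.75, "delta_pos": [0.031, -0.0136, 0], "twist": 1}
    - {"grip": 0.75, "delta_pos": [0.031, -0.0136, 0], "twist": 1}
    - {"grip": 0.75, "delta_pos": [0.031, -0.0136, 0], "twist": 1}
    - {"grip": 0.75, "delta_pos": [0.031, -0.0136, 0], "twist": 1}
    - {"grip": 0.75, "delta_pos": [0.031, -0.0136, 0], "twist": 1}
    - {"grip": 0.75, "delta_pos": [0.031, -0.0136, 0], "twist": 1}
    - {"grip": 0.75, "delta_pos": [0.031, -0.0136, 0], "twist": 1}
    - {"grip": 0.75, "delta_pos": [0.031, -0.0136, 0], "twist": 1}
    - {"grip": 0.75, "delta_pos": [0.029, -0.0136, 0], "twist": 0.8}
  force: 40

```text
clock: 1.18
position: [0.5079, 0.4029, 0.2313]
ee_rot: [0.704, 0.064, 0.704, -0.064]
contact_force: [0.5, 0.1, -0.4]
width: 0.0643
```

```bash
cat >> h.py <<'E'
from scipy.spatial.transform import Rotation as Ro
def pose():
    s=manip.get_state(); T=np.eye(4); q=s["ee_rot"]; T[:3,:3]=Ro.from_quat(q[[1,2,3,0]]).as_matrix(); T[:3,3]=s["position"]; return T,s
def wrist():
    T,s=pose(); d=manip.get_image("wrist"); W=np.linalg.inv(T@np.array(d["mount"]))
    K=np.array([[d["fx"],0,d["cx"]],[0,d["fy"],d["cy"]],[0,0,1]])
    return np.ascontiguousarray(d["img"][:,:,::-1]),(K,cv2.Rodrigues(W[:3,:3])[0].ravel(),W[:3,3]),s
E
python3 - <<'E'
from h import *
im,c,s=wrist(); print(s["position"],s["width"],s["clock"])
w=np.radians(-10.4)
u=np.array([np.cos(w),np.sin(w),0]);v=np.array([-np.sin(w),np.cos(w),0]);k=np.array([0,0,1])
foot=np.array([.525,.400,.04]); ax=-u*np.sin(.6109)+k*np.cos(.6109); n=u*np.cos(.6109)+k*np.sin(.6109)
for o,col in((foot,(255,0,0)),(foot+.06*ax,(0,0,255))):
    p=proj(c,[o+.02*(np.cos(t)*n+np.sin(t)*v) for t in np.linspace(0,6.28,60)])
    cv2.polylines(im,[p.astype(int)],True,col,1)
cv2.imwrite("pics/w1.png",im)
E
```

```text
[0.50788747 0.40287169 0.23126061] 0.06425336947933423 1.1833
```

View pics/w1.png

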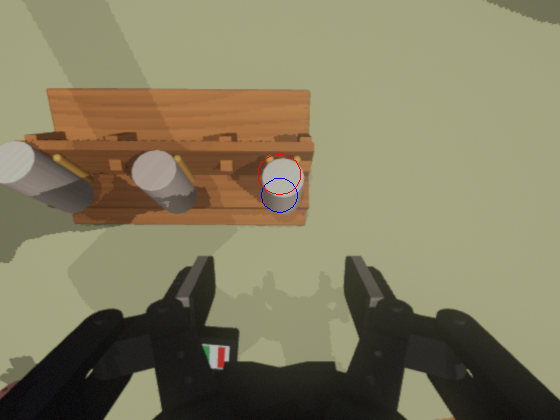

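The wrist view shows the short weight's top at (283,177), against (280,174) predicted. That is within about 1–2 mm, so I'll descend and grip.

step_arm:
  increments:
    - {"grip": 0.75, "delta_pos": [-0.001, 0, -0.03], "twist": 0}
    - {"grip": 0.75, "delta_pos": [-0.001, 0, -0.03], "twist": 0}
    - {"grip": 0.75, "delta_pos": [0, 0, -0.03], "twist": 0}
    - {"grip": 0.75, "delta_pos": [0, 0, -0.03], "twist": 0}
    - {"grip": 0.75, "delta_pos": [0, 0, -0.03], "twist": 0}
    - {"grip": 0.75, "delta_pos": [0, 0, -0.024], "twist": 0}
    - {"grip": 0.75, "delta_pos": [0, 0, 0], "twist": 0}
    - {"grip": 0.75, "delta_pos": [0, 0, 0], "twist": 0}

```text
clock: 1.9
position: [0.5033, 0.4034, 0.0562]
ee_rot: [0.703, 0.063, 0.705, -0.064]
contact_force: [-0.5, -1.2, 0.9]
width: 0.064
```

step_arm:
  increments:
    - {"grip": 0.3, "delta_pos": [0, 0, 0], "twist": 0}
    - {"grip": 0.3, "delta_pos": [0, 0, 0], "twist": 0}
    - {"grip": 0.3, "delta_pos": [0, 0, 0], "twist": 0}
    - {"grip": 0.3, "delta_pos": [0, 0, 0], "twist": 0}
    - {"grip": 0.3, "delta_pos": [0, 0, 0], "twist": 0}
    - {"grip": 0.3, "delta_pos": [0, 0, 0], "twist": 0}
    - {"grip": 0.3, "delta_pos": [0, 0, 0], "twist": 0}
  force: 40

```text
clock: 2.48
position: [0.5059, 0.4061, 0.0603]
ee_rot: [0.706, 0.066, 0.703, -0.062]
contact_force: [0.7, 5.0, 6.8]
width: 0.0393
```

step_arm:
  increments:
    - {"grip": 0.3, "delta_pos": [0, 0, 0.01], "twist": 0}
    - {"grip": 0.3, "delta_pos": [0, 0, 0.02], "twist": 0}
    - {"grip": 0.3, "delta_pos": [0, 0, 0.03], "twist": 0}
    - {"grip": 0.3, "delta_pos": [0, 0, 0.035], "twist": 0}
    - {"grip": 0.3, "delta_pos": [0, 0, 0.03], "twist": 0}
    - {"grip": 0.3, "delta_pos": [0, 0, 0], "twist": 0}
    - {"grip": 0.3, "delta_pos": [0, 0, 0], "twist": 0}
  force: 40

```text
clock: 3.07
position: [0.5048, 0.4036, 0.1849]
ee_rot: [0.705, 0.064, 0.703, -0.063]
contact_force: [-0.2, 0.3, -2.1]
width: 0.0393
```

step_arm:
  increments:
    - {"grip": 0.3, "delta_pos": [-0.03, -0.01, 0], "twist": 0}
    - {"grip": 0.3, "delta_pos": [-0.03, -0.015, 0], "twist": 0}
    - {"grip": 0.3, "delta_pos": [-0.03, -0.015, 0], "twist": 0}
    - {"grip": 0.3, "delta_pos": [-0.03, -0.015, 0], "twist": 0}
    - {"grip": 0.3, "delta_pos": [-0.03, -0.015, 0], "twist": 0}
    - {"grip": 0.3, "delta_pos": [-0.03, -0.015, 0], "twist": 0}
    - {"grip": 0.3, "delta_pos": [-0.025, -0.015, -0.03], "twist": 0}
    - {"grip": 0.3, "delta_pos": [0, 0, -0.04], "twist": 0}
    - {"grip": 0.3, "delta_pos": [0, 0, -0.04], "twist": 0}
    - {"grip": 0.3, "delta_pos": [0, 0, 0], "twist": 0}

```text
clock: 3.9
position: [0.2924, 0.2986, 0.0661]
ee_rot: [0.7, 0.059, 0.709, -0.068]
contact_force: [-1.0, -0.3, -3.2]
width: 0.039
```

Run:
```python
from h import *
im,c,s=wrist(); print(s["position"],s["contact_force"],s["clock"])
d=manip.get_image("top"); i2=d["img"][:,:,::-1]
g=proj(cam(d),s["position"])[0].astype(int);print(g)
x,y=g; B=cv2.resize(i2[max(y-50,0):y+50,max(x-50,0):x+50],(420,420),interpolation=2)
d=manip.get_image("scene"); x,y=proj(cam(d),s["position"])[0].astype(int)
C=cv2.resize(d["img"][max(y-50,0):y+50,max(x-50,0):x+50,::-1],(380,420),interpolation=2)
cv2.imwrite("pics/w2.png",np.hstack([cv2.resize(im[150:400,150:410],(400,420)),C]))
```

```text
[0.29240953 0.29855356 0.0661454 ] [-0.99790105 -0.32504819 -3.18108874] 3.9
[166 319]
```

View pics/w2.png

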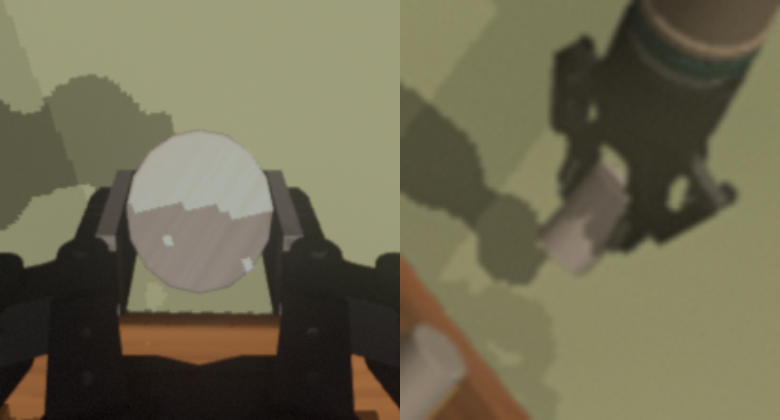

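The weight is held firmly and still leaning. I'll lower its foot edge to the mantel.

step_arm:
  increments:
    - {"grip": 0.3, "delta_pos": [0, 0, -0.01], "twist": 0}
    - {"grip": 0.3, "delta_pos": [0, 0, -0.01], "twist": 0}
    - {"grip": 0.3, "delta_pos": [0, 0, -0.006], "twist": 0}
    - {"grip": 0.3, "delta_pos": [0, 0, 0], "twist": 0}
    - {"grip": 0.3, "delta_pos": [0, 0, 0], "twist": 0}

```text
clock: 4.47
position: [0.3001, 0.3044, 0.0474]
ee_rot: [0.705, 0.064, 0.704, -0.063]
contact_force: [0.1, 1.2, -2.5]
width: 0.0391
```

step_arm:
  increments:
    - {"grip": 0.3, "delta_pos": [0, 0, -0.003], "twist": 0}
    - {"grip": 0.3, "delta_pos": [0, 0, 0], "twist": 0}
    - {"grip": 0.3, "delta_pos": [0, 0, 0], "twist": 0}

```text
clock: 4.72
position: [0.2995, 0.304, 0.0438]
ee_rot: [0.704, 0.064, 0.704, -0.064]
contact_force: [-0.2, -1.0, -1.6]
width: 0.0389
```

step_arm:
  increments:
    - {"grip": 0.3, "delta_pos": [0, 0, -0.003], "twist": 0}
    - {"grip": 0.3, "delta_pos": [0, 0, 0], "twist": 0}
    - {"grip": 0.3, "delta_pos": [0, 0, 0], "twist": 0}

```text
clock: 4.97
position: [0.2991, 0.3038, 0.0403]
ee_rot: [0.704, 0.064, 0.704, -0.064]
contact_force: [0.3, -0.5, -2.0]
width: 0.0386
```

step_arm:
  increments:
    - {"grip": 0.3, "delta_pos": [0, 0, -0.003], "twist": 0}
    - {"grip": 0.3, "delta_pos": [0, 0, -0.002], "twist": 0}
    - {"grip": 0.3, "delta_pos": [0, 0, 0], "twist": 0}

```text
clock: 5.22
position: [0.2989, 0.3036, 0.035]
ee_rot: [0.704, 0.064, 0.704, -0.064]
contact_force: [-0.3, 0.1, -1.9]
width: 0.0391
```

step_arm:
  increments:
    - {"grip": 0.3, "delta_pos": [0, 0, -0.002], "twist": 0}
    - {"grip": 0.3, "delta_pos": [0, 0, 0], "twist": 0}
    - {"grip": 0.3, "delta_pos": [0, 0, 0], "twist": 0}

```text
clock: 5.47
position: [0.2992, 0.3038, 0.0333]
ee_rot: [0.704, 0.064, 0.704, -0.064]
contact_force: [0.6, -0.5, -2.3]
width: 0.0388
```

step_arm:
  increments:
    - {"grip": 0.3, "delta_pos": [0, 0, -0.002], "twist": 0}
    - {"grip": 0.3, "delta_pos": [0, 0, 0], "twist": 0}
    - {"grip": 0.3, "delta_pos": [0, 0, 0], "twist": 0}

```text
clock: 5.72
position: [0.2992, 0.3038, 0.0314]
ee_rot: [0.704, 0.064, 0.704, -0.064]
contact_force: [0.6, -0.9, -2.1]
width: 0.0387
```

step_arm:
  increments:
    - {"grip": 0.3, "delta_pos": [0, 0, -0.002], "twist": 0}
    - {"grip": 0.3, "delta_pos": [0, 0, 0], "twist": 0}
    - {"grip": 0.3, "delta_pos": [0, 0, 0], "twist": 0}

```text
clock: 5.97
position: [0.2994, 0.304, 0.0303]
ee_rot: [0.704, 0.064, 0.704, -0.064]
contact_force: [-1.6, -1.1, 8.2]
width: 0.039
```

step_arm:
  increments:
    - {"grip": 0.3, "delta_pos": [0, 0, -0.002], "twist": 0}
    - {"grip": 0.3, "delta_pos": [0, 0, 0], "twist": 0}
    - {"grip": 0.3, "delta_pos": [0, 0, 0], "twist": 0}

```text
clock: 6.22
position: [0.2994, 0.3041, 0.0298]
ee_rot: [0.705, 0.064, 0.704, -0.063]
contact_force: [-4.8, -2.8, 24.6]
width: 0.039
```

Contact is confirmed at TCP z ≈ 0.0305. Now I'll swing the weight upright about its foot edge.

step_arm:
  increments:
    - {"grip": 0.3, "delta_pos": [0.0027, -0.0005, 0.0004], "twist": 0}
    - {"grip": 0.3, "delta_pos": [0.0027, -0.0005, 0.0002], "twist": 0}
    - {"grip": 0.3, "delta_pos": [0.0032, -0.0006, 0], "twist": 0}
    - {"grip": 0.3, "delta_pos": [0.0032, -0.0006, -0.0002], "twist": 0}
    - {"grip": 0.3, "delta_pos": [0, 0, 0], "twist": 0}
  force: 25

```text
clock: 6.63
position: [0.3082, 0.3021, 0.0295]
ee_rot: [0.702, 0.065, 0.706, -0.065]
contact_force: [-10.2, 1.5, 23.5]
width: 0.0387
```

step_arm:
  increments:
    - {"grip": 0.3, "delta_pos": [0.0025, -0.0005, -0.0003], "twist": 0}
    - {"grip": 0.3, "delta_pos": [0.0025, -0.0005, -0.0004], "twist": 0}
    - {"grip": 0.3, "delta_pos": [0.0027, -0.0005, -0.0007], "twist": 0}
    - {"grip": 0.3, "delta_pos": [0.0027, -0.0005, -0.0008], "twist": 0}
    - {"grip": 0.3, "delta_pos": [0, 0, 0], "twist": 0}

```text
clock: 7.05
position: [0.3193, 0.2999, 0.0271]
ee_rot: [0.703, 0.065, 0.706, -0.064]
contact_force: [-7.3, 1.3, 20.0]
width: 0.039
```

step_arm:
  increments:
    - {"grip": 0.3, "delta_pos": [0.0025, -0.0005, -0.001], "twist": 0}
    - {"grip": 0.3, "delta_pos": [0.0025, -0.0005, -0.001], "twist": 0}
    - {"grip": 0.3, "delta_pos": [0, 0, 0], "twist": 0}
    - {"grip": 0.3, "delta_pos": [0, 0, 0], "twist": 0}

```text
clock: 7.38
position: [0.3248, 0.2989, 0.0251]
ee_rot: [0.703, 0.065, 0.705, -0.064]
contact_force: [-6.7, -0.2, 16.4]
width: 0.0389
```

Run:
```python
from h import *
im,c,s=wrist(); print(s["position"],s["contact_force"],s["clock"])
d=manip.get_image("scene"); x,y=proj(cam(d),s["position"])[0].astype(int)
C=cv2.resize(d["img"][max(y-50,0):y+50,max(x-50,0):x+50,::-1],(380,420),interpolation=2)
cv2.imwrite("pics/w3.png",np.hstack([cv2.resize(im[150:400,150:410],(400,420)),C]))
```

```text
[0.32482987 0.29894008 0.02506831] [-6.69436604 -0.15866299 16.42097402] 7.3833
```

View pics/w3.png

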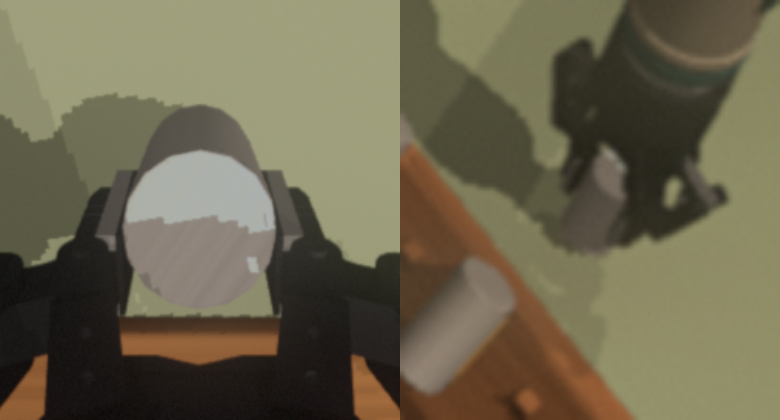

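It has pivoted to nearly upright. A firmer press should seat the foot flat.

step_arm:
  increments:
    - {"grip": 0.3, "delta_pos": [0, 0, -0.0015], "twist": 0}
    - {"grip": 0.3, "delta_pos": [0, 0, 0], "twist": 0}
    - {"grip": 0.3, "delta_pos": [0, 0, 0], "twist": 0}

```text
clock: 7.73
position: [0.3259, 0.2989, 0.0244]
ee_rot: [0.704, 0.064, 0.704, -0.064]
contact_force: [-4.4, -2.3, 24.0]
width: 0.039
```

step_arm:
  increments:
    - {"grip": 0.3, "delta_pos": [0.002, 0, -0.0015], "twist": 0}
    - {"grip": 0.3, "delta_pos": [0, 0, 0], "twist": 0}
    - {"grip": 0.3, "delta_pos": [0, 0, 0], "twist": 0}

```text
clock: 7.98
position: [0.3282, 0.2987, 0.0232]
ee_rot: [0.704, 0.064, 0.704, -0.064]
contact_force: [-5.4, -4.1, 27.0]
width: 0.0389
```

step_arm:
  increments:
    - {"grip": 0.3, "delta_pos": [0, 0, 0.002], "twist": 0}
    - {"grip": 0.6, "delta_pos": [0, 0, 0.002], "twist": 0}
    - {"grip": 0.6, "delta_pos": [0, 0, 0], "twist": 0}
    - {"grip": 0.6, "delta_pos": [0, 0, 0], "twist": 0}
    - {"grip": 0.6, "delta_pos": [0, 0, 0], "twist": 0}
    - {"grip": 0.6, "delta_pos": [0, 0, 0], "twist": 0}

```text
clock: 8.48
position: [0.3285, 0.2986, 0.0244]
ee_rot: [0.704, 0.064, 0.704, -0.064]
contact_force: [-0.1, -0.2, -0.8]
width: 0.0515
```

Run:
```python
from h import *
im,c,s=wrist(); print(s["position"],s["contact_force"],s["clock"],s["width"])
# seen bright/grey top: circle at z=.06, centre?
g=s["position"].copy(); g[2]=.06
for z,col in((.06,(0,0,255)),(.0,(255,0,0))):
    p=proj(c,[[g[0]+.02*np.cos(t),g[1]+.02*np.sin(t),z] for t in np.linspace(0,6.28,60)]); cv2.polylines(im,[p.astype(int)],True,col,1)
d=manip.get_image("scene"); x,y=proj(cam(d),s["position"])[0].astype(int)
C=cv2.resize(d["img"][max(y-50,0):y+50,max(x-50,0):x+50,::-1],(380,420),interpolation=2)
cv2.imwrite("pics/w4.png",np.hstack([cv2.resize(im[150:400,150:410],(400,420)),C]))
```

```text
[0.32846915 0.29862074 0.02438038] [-0.08526775 -0.17069181 -0.75637745] 8.4833 0.051539128574362006
```

View pics/w4.png

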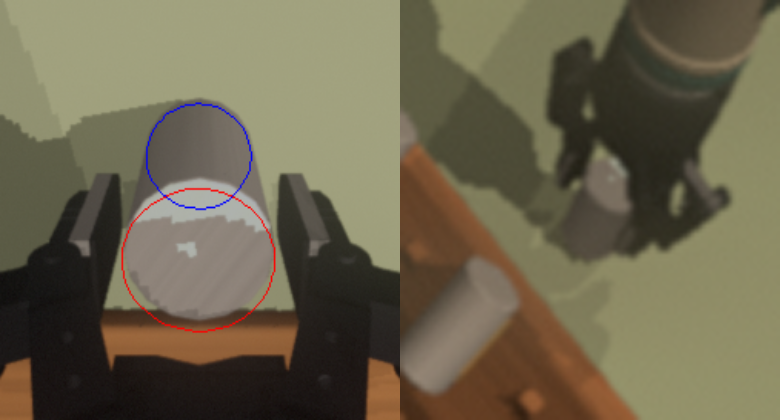

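It is standing upright and centred between the jaws. I'll regrip, lift, and carry it to the pan.

step_arm:
  increments:
    - {"grip": 0.3, "delta_pos": [-0.003, 0, 0.001], "twist": 0}
    - {"grip": 0.3, "delta_pos": [0, 0, 0], "twist": 0}
    - {"grip": 0.3, "delta_pos": [0, 0, 0], "twist": 0}
    - {"grip": 0.3, "delta_pos": [0, 0, 0], "twist": 0}
    - {"grip": 0.3, "delta_pos": [0, 0, 0], "twist": 0}
  force: 40

```text
clock: 9.0
position: [0.3253, 0.2987, 0.0257]
ee_rot: [0.704, 0.064, 0.704, -0.064]
contact_force: [-0.5, 0.6, 1.3]
width: 0.039
```

step_arm:
  increments:
    - {"grip": 0.3, "delta_pos": [0, 0, 0.02], "twist": 0}
    - {"grip": 0.3, "delta_pos": [0, 0, 0.035], "twist": 0}
    - {"grip": 0.3, "delta_pos": [0, 0, 0.035], "twist": 0}
    - {"grip": 0.3, "delta_pos": [0, 0, 0.035], "twist": 0}
    - {"grip": 0.3, "delta_pos": [0, 0, 0.035], "twist": 0}
    - {"grip": 0.3, "delta_pos": [0, 0, 0.025], "twist": 0}
    - {"grip": 0.3, "delta_pos": [0.006, -0.012, 0], "twist": 0}
    - {"grip": 0.3, "delta_pos": [0.012, -0.025, 0], "twist": -0.5}
    - {"grip": 0.3, "delta_pos": [0.015, -0.03, 0], "twist": -0.5}
    - {"grip": 0.3, "delta_pos": [0.015, -0.03, 0], "twist": -0.5}

```text
clock: 9.83
position: [0.373, 0.2006, 0.2104]
ee_rot: [0.703, 0.072, 0.704, -0.073]
contact_force: [0.8, -0.6, -1.1]
width: 0.0392
```

step_arm:
  increments:
    - {"grip": 0.3, "delta_pos": [0.02, -0.035, 0], "twist": -0.5}
    - {"grip": 0.3, "delta_pos": [0.02, -0.035, 0], "twist": -0.5}
    - {"grip": 0.3, "delta_pos": [0.02, -0.035, 0], "twist": -0.5}
    - {"grip": 0.3, "delta_pos": [0.02, -0.035, 0], "twist": -0.5}
    - {"grip": 0.3, "delta_pos": [0.02, -0.035, 0], "twist": -0.5}
    - {"grip": 0.3, "delta_pos": [0.02, -0.035, 0], "twist": -0.5}
    - {"grip": 0.3, "delta_pos": [0.02, -0.035, 0], "twist": -0.5}
    - {"grip": 0.3, "delta_pos": [0.02, -0.03, 0], "twist": -0.5}
    - {"grip": 0.3, "delta_pos": [0.015, -0.03, 0], "twist": -0.5}
    - {"grip": 0.3, "delta_pos": [0.008, -0.015, 0], "twist": -0.5}

```text
clock: 10.67
position: [0.5578, -0.1224, 0.2096]
ee_rot: [0.699, 0.104, 0.699, -0.105]
contact_force: [1.2, 0.6, -1.6]
width: 0.0389
```

step_arm:
  increments:
    - {"grip": 0.3, "delta_pos": [0, 0, 0], "twist": 0}
    - {"grip": 0.3, "delta_pos": [0, 0, 0], "twist": 0}
    - {"grip": 0.3, "delta_pos": [0, 0, 0], "twist": 0}
    - {"grip": 0.3, "delta_pos": [0, 0, 0], "twist": 0}

```text
clock: 11.0
position: [0.5554, -0.1168, 0.2105]
ee_rot: [0.699, 0.103, 0.7, -0.103]
contact_force: [-0.5, 0.4, -2.1]
width: 0.0391
```

step_arm:
  increments:
    - {"grip": 0.3, "delta_pos": [0, -0.001, -0.02], "twist": 0}
    - {"grip": 0.3, "delta_pos": [0, -0.001, -0.02], "twist": 0}
    - {"grip": 0.3, "delta_pos": [0, 0, -0.012], "twist": 0}
    - {"grip": 0.3, "delta_pos": [0, 0, -0.004], "twist": 0}
    - {"grip": 0.3, "delta_pos": [0, 0, 0], "twist": 0}
    - {"grip": 0.3, "delta_pos": [0, 0, 0], "twist": 0}

```text
clock: 11.5
position: [0.5566, -0.1196, 0.1554]
ee_rot: [0.7, 0.103, 0.699, -0.103]
contact_force: [0.6, -0.0, -2.2]
width: 0.0394
```

step_arm:
  increments:
    - {"grip": 0.3, "delta_pos": [0, 0, -0.0015], "twist": 0}
    - {"grip": 0.3, "delta_pos": [0, 0, 0], "twist": 0}
    - {"grip": 0.3, "delta_pos": [0, 0, 0], "twist": 0}

```text
clock: 11.75
position: [0.5568, -0.1204, 0.1539]
ee_rot: [0.7, 0.104, 0.699, -0.104]
contact_force: [0.7, -0.2, -1.7]
width: 0.0393
```

step_arm:
  increments:
    - {"grip": 0.3, "delta_pos": [0, 0, -0.0015], "twist": 0}
    - {"grip": 0.3, "delta_pos": [0, 0, 0], "twist": 0}
    - {"grip": 0.3, "delta_pos": [0, 0, 0], "twist": 0}

```text
clock: 12.0
position: [0.5564, -0.1204, 0.1517]
ee_rot: [0.699, 0.104, 0.699, -0.104]
contact_force: [0.3, 0.5, -1.8]
width: 0.039
```

step_arm:
  increments:
    - {"grip": 0.3, "delta_pos": [0, 0, -0.001], "twist": 0}
    - {"grip": 0.3, "delta_pos": [0, 0, 0], "twist": 0}
    - {"grip": 0.3, "delta_pos": [0, 0, 0], "twist": 0}

```text
clock: 12.25
position: [0.5566, -0.1204, 0.151]
ee_rot: [0.7, 0.104, 0.699, -0.104]
contact_force: [-0.2, 1.2, 1.0]
width: 0.039
```

step_arm:
  increments:
    - {"grip": 0.3, "delta_pos": [0, 0, -0.0005], "twist": 0}
    - {"grip": 0.45, "delta_pos": [0, 0, 0], "twist": 0}
    - {"grip": 0.5, "delta_pos": [0, 0, 0], "twist": 0}
    - {"grip": 0.6, "delta_pos": [0, 0, 0], "twist": 0}
    - {"grip": 0.65, "delta_pos": [0, 0, 0], "twist": 0}
    - {"grip": 0.7, "delta_pos": [0, 0, 0], "twist": 0}
    - {"grip": 0.7, "delta_pos": [0, 0, 0.015], "twist": 0}
    - {"grip": 0.7, "delta_pos": [0, 0, 0.03], "twist": 0}
    - {"grip": 0.7, "delta_pos": [0, 0, 0.03], "twist": 0}
    - {"grip": 0.7, "delta_pos": [0, 0, 0.03], "twist": 0}

```text
clock: 13.08
position: [0.5561, -0.1202, 0.2559]
ee_rot: [0.699, 0.104, 0.7, -0.104]
contact_force: [0.8, -0.8, -0.4]
width: 0.0599
```

Run:
```python
from h import *
im,c,s=wrist(); print(s["position"],s["clock"])
d=manip.get_image("scene"); x,y=proj(cam(d),[.53,-.11,.15])[0].astype(int)
C=cv2.resize(d["img"][max(y-60,0):y+60,max(x-60,0):x+60,::-1],(400,420),interpolation=2)
cv2.imwrite("pics/w5.png",np.hstack([cv2.resize(im,(400,300)) if 0 else cv2.resize(im[0:400,80:480],(400,420)),C]))
```

```text
[ 0.5561166  -0.12022575  0.25589689] 13.0833
```

View pics/w5.png

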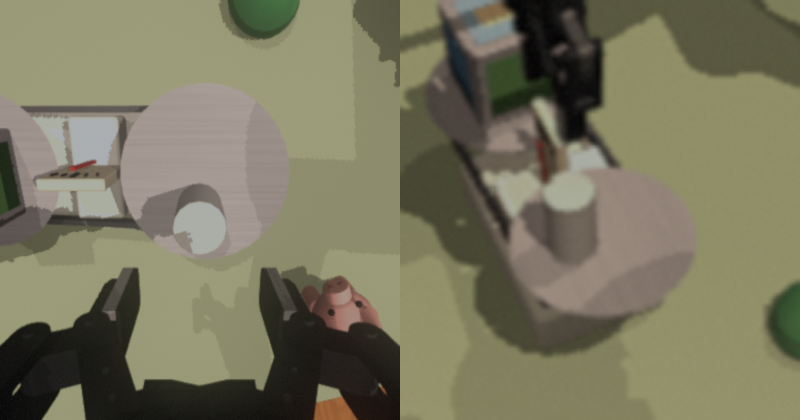

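The short weight stands on the far half of the pan. Next, the long weight.

step_arm:
  increments:
    - {"grip": 0.75, "delta_pos": [-0.0095, 0.03, 0], "twist": 0.6}
    - {"grip": 0.75, "delta_pos": [-0.0095, 0.03, 0], "twist": 0.7}
    - {"grip": 0.75, "delta_pos": [-0.0095, 0.03, 0], "twist": 0.7}
    - {"grip": 0.75, "delta_pos": [-0.0095, 0.03, 0], "twist": 0.7}
    - {"grip": 0.75, "delta_pos": [-0.0095, 0.03, 0], "twist": 0.7}
    - {"grip": 0.75, "delta_pos": [-0.0095, 0.03, 0], "twist": 0.7}
    - {"grip": 0.75, "delta_pos": [-0.0095, 0.03, 0], "twist": 0.6}
    - {"grip": 0.75, "delta_pos": [-0.0095, 0.03, 0], "twist": 0.6}
    - {"grip": 0.75, "delta_pos": [-0.0095, 0.03, 0], "twist": 0.6}
    - {"grip": 0.75, "delta_pos": [-0.0095, 0.03, 0], "twist": 0.6}

```text
clock: 14.02
position: [0.4604, 0.1809, 0.2544]
ee_rot: [0.704, 0.064, 0.705, -0.064]
contact_force: [0.1, 0.4, -0.2]
width: 0.0645
```

step_arm:
  increments:
    - {"grip": 0.75, "delta_pos": [0, 0, -0.01], "twist": 0}
    - {"grip": 0.75, "delta_pos": [0, 0, -0.02], "twist": 0}
    - {"grip": 0.75, "delta_pos": [0, 0, 0], "twist": 0}
    - {"grip": 0.75, "delta_pos": [0, 0, 0], "twist": 0}

```text
clock: 14.35
position: [0.4605, 0.1792, 0.2238]
ee_rot: [0.703, 0.063, 0.705, -0.064]
contact_force: [1.2, 0.1, 0.4]
width: 0.0643
```

Run:
```python
from h import *
im,c,s=wrist(); print(s["position"],s["clock"])
w=np.radians(-10.4)
u=np.array([np.cos(w),np.sin(w),0]);v=np.array([-np.sin(w),np.cos(w),0]);k=np.array([0,0,1])
foot=np.array([.4835,.174,.04]); ax=-u*np.sin(.6109)+k*np.cos(.6109)
hsv=cv2.cvtColor(im,cv2.COLOR_BGR2HSV)
p=proj(c,foot+.09*ax)[0]; print('pred top',p)
x,y=p.astype(int)
# top face: low saturation blob near prediction
m=((hsv[...,1]<45)&(hsv[...,2]>110)).astype(np.uint8)
n,l,st,ce=cv2.connectedComponentsWithStats(m)
i=l[y,x]; print(i,st[i],ce[i])
cv2.imwrite("pics/w6.png",im)
```

```text
[0.46048168 0.17916373 0.22380153] 14.35
pred top [278.32962938 169.28534833]
1 [ 259  151   47   70 2341] [282.52242631 182.51388296]
```

step_arm:
  increments:
    - {"grip": 0.75, "delta_pos": [0.001, 0.0015, -0.03], "twist": 0}
    - {"grip": 0.75, "delta_pos": [0, 0, -0.03], "twist": 0}
    - {"grip": 0.75, "delta_pos": [0, 0, -0.03], "twist": 0}
    - {"grip": 0.75, "delta_pos": [0, 0, -0.03], "twist": 0}
    - {"grip": 0.75, "delta_pos": [0, 0, -0.025], "twist": 0}
    - {"grip": 0.75, "delta_pos": [0, 0, -0.01], "twist": 0}
    - {"grip": 0.75, "delta_pos": [0, 0, 0], "twist": 0}
    - {"grip": 0.75, "delta_pos": [0, 0, 0], "twist": 0}

```text
clock: 15.07
position: [0.4634, 0.1808, 0.0705]
ee_rot: [0.704, 0.064, 0.704, -0.064]
contact_force: [-0.1, 0.1, 0.4]
width: 0.0642
```

step_arm:
  increments:
    - {"grip": 0.3, "delta_pos": [0, 0, 0], "twist": 0}
    - {"grip": 0.3, "delta_pos": [0, 0, 0], "twist": 0}
    - {"grip": 0.3, "delta_pos": [0, 0, 0], "twist": 0}
    - {"grip": 0.3, "delta_pos": [0, 0, 0], "twist": 0}
    - {"grip": 0.3, "delta_pos": [0, 0, 0], "twist": 0}
    - {"grip": 0.3, "delta_pos": [0, 0, 0], "twist": 0}
    - {"grip": 0.3, "delta_pos": [0, 0, 0], "twist": 0}
  force: 40

```text
clock: 15.65
position: [0.4638, 0.1804, 0.0722]
ee_rot: [0.706, 0.063, 0.703, -0.064]
contact_force: [-0.8, -4.1, 4.6]
width: 0.0383
```

step_arm:
  increments:
    - {"grip": 0.3, "delta_pos": [0, 0, 0.01], "twist": 0}
    - {"grip": 0.3, "delta_pos": [0, 0, 0.02], "twist": 0}
    - {"grip": 0.3, "delta_pos": [0, 0, 0.03], "twist": 0}
    - {"grip": 0.3, "delta_pos": [0, 0, 0.035], "twist": 0}
    - {"grip": 0.3, "delta_pos": [0, 0, 0.03], "twist": 0}
    - {"grip": 0.3, "delta_pos": [0, 0, 0], "twist": 0}
    - {"grip": 0.3, "delta_pos": [0, 0, 0], "twist": 0}

```text
clock: 16.23
position: [0.4636, 0.1815, 0.1975]
ee_rot: [0.706, 0.064, 0.702, -0.063]
contact_force: [0.3, -0.2, -3.3]
width: 0.0381
```

step_arm:
  increments:
    - {"grip": 0.3, "delta_pos": [-0.015, 0.003, 0], "twist": 0}
    - {"grip": 0.3, "delta_pos": [-0.025, 0.005, 0], "twist": 0}
    - {"grip": 0.3, "delta_pos": [-0.03, 0.005, 0], "twist": 0}
    - {"grip": 0.3, "delta_pos": [-0.03, 0.005, 0], "twist": 0}
    - {"grip": 0.3, "delta_pos": [-0.03, 0.005, 0], "twist": 0}
    - {"grip": 0.3, "delta_pos": [-0.03, 0.005, -0.03], "twist": 0}
    - {"grip": 0.3, "delta_pos": [0, 0, -0.04], "twist": 0}
    - {"grip": 0.3, "delta_pos": [0, 0, -0.04], "twist": 0}
    - {"grip": 0.3, "delta_pos": [0, 0, -0.03], "twist": 0}
    - {"grip": 0.3, "delta_pos": [0, 0, 0], "twist": 0}

```text
clock: 17.07
position: [0.2955, 0.2061, 0.0507]
ee_rot: [0.699, 0.061, 0.709, -0.066]
contact_force: [-0.6, -0.5, -3.0]
width: 0.0381
```

step_arm:
  increments:
    - {"grip": 0.3, "delta_pos": [0, 0, -0.005], "twist": 0}
    - {"grip": 0.3, "delta_pos": [0, 0, 0], "twist": 0}
    - {"grip": 0.3, "delta_pos": [0, 0, 0], "twist": 0}
    - {"grip": 0.3, "delta_pos": [0, 0, 0], "twist": 0}

```text
clock: 17.4
position: [0.3045, 0.2096, 0.0522]
ee_rot: [0.705, 0.064, 0.703, -0.063]
contact_force: [-0.2, -0.5, -2.7]
width: 0.0381
```

step_arm:
  increments:
    - {"grip": 0.3, "delta_pos": [0, 0, -0.003], "twist": 0}
    - {"grip": 0.3, "delta_pos": [0, 0, 0], "twist": 0}
    - {"grip": 0.3, "delta_pos": [0, 0, 0], "twist": 0}

```text
clock: 17.65
position: [0.3034, 0.2091, 0.0483]
ee_rot: [0.704, 0.064, 0.704, -0.064]
contact_force: [-0.5, -0.4, -2.8]
width: 0.0384
```

step_arm:
  increments:
    - {"grip": 0.3, "delta_pos": [0, 0, -0.003], "twist": 0}
    - {"grip": 0.3, "delta_pos": [0, 0, 0], "twist": 0}
    - {"grip": 0.3, "delta_pos": [0, 0, 0], "twist": 0}

```text
clock: 17.9
position: [0.303, 0.209, 0.0448]
ee_rot: [0.704, 0.064, 0.704, -0.064]
contact_force: [-0.2, -0.1, -3.4]
width: 0.0383
```

step_arm:
  increments:
    - {"grip": 0.3, "delta_pos": [0, 0, -0.002], "twist": 0}
    - {"grip": 0.3, "delta_pos": [0, 0, 0], "twist": 0}
    - {"grip": 0.3, "delta_pos": [0, 0, 0], "twist": 0}

```text
clock: 18.15
position: [0.3033, 0.2091, 0.0428]
ee_rot: [0.704, 0.064, 0.704, -0.064]
contact_force: [-0.1, -0.9, -2.5]
width: 0.0379
```

step_arm:
  increments:
    - {"grip": 0.3, "delta_pos": [0, 0, -0.002], "twist": 0}
    - {"grip": 0.3, "delta_pos": [0, 0, 0], "twist": 0}
    - {"grip": 0.3, "delta_pos": [0, 0, 0], "twist": 0}

```text
clock: 18.4
position: [0.3031, 0.2092, 0.042]
ee_rot: [0.704, 0.064, 0.704, -0.064]
contact_force: [-3.7, -0.6, 14.1]
width: 0.0381
```

step_arm:
  increments:
    - {"grip": 0.3, "delta_pos": [0.0033, -0.0006, 0.0002], "twist": 0}
    - {"grip": 0.3, "delta_pos": [0.0033, -0.0006, 0.0004], "twist": 0}
    - {"grip": 0.3, "delta_pos": [0.0033, -0.0006, 0.0003], "twist": 0}
    - {"grip": 0.3, "delta_pos": [0.0033, -0.0006, 0.0001], "twist": 0}
    - {"grip": 0.3, "delta_pos": [0, 0, 0], "twist": 0}
  force: 25

```text
clock: 18.82
position: [0.3147, 0.2067, 0.0426]
ee_rot: [0.703, 0.064, 0.706, -0.064]
contact_force: [-6.4, 1.6, 13.0]
width: 0.0379
```

step_arm:
  increments:
    - {"grip": 0.3, "delta_pos": [0.0033, -0.0006, -0.0001], "twist": 0}
    - {"grip": 0.3, "delta_pos": [0.0033, -0.0006, -0.0003], "twist": 0}
    - {"grip": 0.3, "delta_pos": [0.0033, -0.0006, -0.0005], "twist": 0}
    - {"grip": 0.3, "delta_pos": [0.0033, -0.0006, -0.0008], "twist": 0}
    - {"grip": 0.3, "delta_pos": [0, 0, 0], "twist": 0}

```text
clock: 19.23
position: [0.3285, 0.2043, 0.0405]
ee_rot: [0.703, 0.064, 0.705, -0.064]
contact_force: [-3.0, 1.7, 6.0]
width: 0.0378
```

step_arm:
  increments:
    - {"grip": 0.3, "delta_pos": [0.0033, -0.0006, -0.001], "twist": 0}
    - {"grip": 0.3, "delta_pos": [0.0033, -0.0006, -0.001], "twist": 0}
    - {"grip": 0.3, "delta_pos": [0.001, 0, -0.0005], "twist": 0}
    - {"grip": 0.3, "delta_pos": [0, 0, 0], "twist": 0}
    - {"grip": 0.3, "delta_pos": [0, 0, 0], "twist": 0}

```text
clock: 19.65
position: [0.3366, 0.2029, 0.0379]
ee_rot: [0.704, 0.064, 0.705, -0.064]
contact_force: [-2.7, -0.7, 4.9]
width: 0.0379
```

Run:
```python
from h import *
im,c,s=wrist(); print(s["position"],s["contact_force"],s["clock"])
d=manip.get_image("scene"); x,y=proj(cam(d),s["position"])[0].astype(int)
C=cv2.resize(d["img"][max(y-50,0):y+50,max(x-50,0):x+50,::-1],(380,420),interpolation=2)
cv2.imwrite("pics/w7.png",np.hstack([cv2.resize(im[150:400,150:410],(400,420)),C]))
```

```text
[0.33655093 0.2028796  0.03790484] [-2.67766298 -0.65845261  4.92110332] 19.65
```

View pics/w7.png

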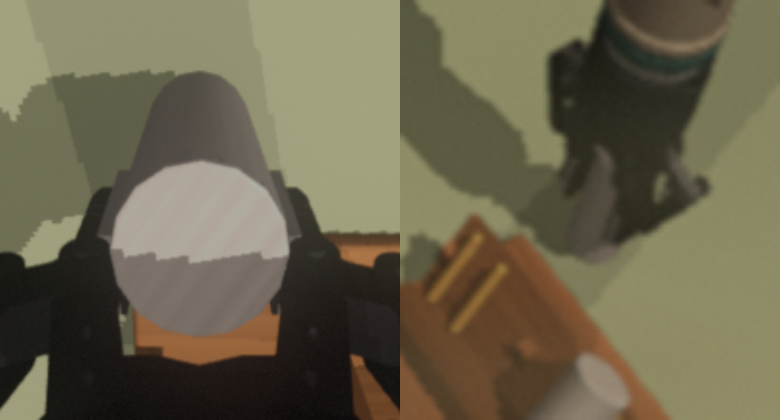

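Run:
```python
from h import *
from scipy.optimize import brentq
im,c,s=wrist()
w=np.radians(-10.4);u=np.array([np.cos(w),np.sin(w),0])
C=ray(c,(280,192.5),0); print(C,s["position"])
def f(t):
    P=C+u*(.02*np.cos(t)-.09*np.sin(t)); P[2]=.02*np.sin(t)+.09*np.cos(t)
    return proj(c,P)[0][1]-297.6
for t in(0,5,10,15,20,25): print(t,f(np.radians(t)))
```

```text
[0.30938095 0.2083537  0.        ] [0.33660212 0.20288919 0.03791302]
0 19.294361822733947
5 1.9905712226554897
10 -18.004609243954746
15 -40.392995224756476
20 -64.71615951775433
25 -90.37005712426179
```

The tilt is about 5°, well inside the self-righting range. I'll press, release and regrip.

step_arm:
  increments:
    - {"grip": 0.3, "delta_pos": [0.002, -0.0003, -0.0015], "twist": 0}
    - {"grip": 0.3, "delta_pos": [0.002, -0.0003, -0.001], "twist": 0}
    - {"grip": 0.3, "delta_pos": [0, 0, 0], "twist": 0}
    - {"grip": 0.45, "delta_pos": [0, 0, 0.001], "twist": 0}
    - {"grip": 0.5, "delta_pos": [0, 0, 0], "twist": 0}
    - {"grip": 0.6, "delta_pos": [0, 0, 0], "twist": 0}
    - {"grip": 0.6, "delta_pos": [0, 0, 0], "twist": 0}
    - {"grip": 0.6, "delta_pos": [0, 0, 0], "twist": 0}
    - {"grip": 0.6, "delta_pos": [0, 0, 0], "twist": 0}

```text
clock: 20.55
position: [0.3413, 0.2025, 0.0361]
ee_rot: [0.704, 0.064, 0.704, -0.064]
contact_force: [-0.3, -0.2, -0.0]
width: 0.0511
```

Run:
```python
from h import *
im,c,s=wrist(); print(s["position"],s["contact_force"],s["clock"],s["width"])
w=np.radians(-10.4);u=np.array([np.cos(w),np.sin(w)])
hsv=cv2.cvtColor(im,cv2.COLOR_BGR2HSV)
col=im[:,276:284].mean(1).astype(int); print(np.c_[np.arange(150,400),col[150:400]][::4].tolist())
cv2.imwrite("pics/w8.png",im)
for o in(-.01,-.005,0):
    x,y=s["position"][:2]+o*u
    print(o,'top far/near',proj(c,[[x-.02*u[0],y-.02*u[1],.09],[x+.02*u[0],y+.02*u[1],.09],[x-.02*u[0],y-.02*u[1],0]]).round(1).tolist())
```

```text
[0.34127852 0.2024995  0.03613815] [-0.32553366 -0.21879007 -0.0408165 ] 20.55 0.051086425133307696
[[150, 116, 149, 149], [154, 116, 149, 149], [158, 116, 149, 149], [162, 116, 149, 148], [166, 116, 149, 148], [170, 115, 149, 148], [174, 116, 149, 148], [178, 115, 148, 148], [182, 115, 148, 148], [186, 101, 126, 128], [190, 76, 86, 92], [194, 76, 86, 92], [198, 77, 86, 92], [202, 77, 86, 92], [206, 77, 85, 92], [210, 77, 85, 92], [214, 77, 85, 92], [218, 77, 85, 91], [222, 77, 85, 92], [226, 78, 86, 93], [230, 78, 86, 92], [234, 78, 86, 93], [238, 79, 87, 94], [242, 79, 87, 94], [246, 80, 87, 94], [250, 82, 88, 95], [254, 102, 110, 118], [258, 159, 169, 177], [262, 157, 167, 177], [266, 157, 168, 177], [270, 158, 169, 177], [274, 158, 169, 178], [278, 158, 169, 178], [282, 159, 170, 178], [286, 160, 171, 178], [290, 160, 170, 178], [294, 159, 169, 178], [298, 157, 168, 177], [302, 157, 168, 177], [306, 114, 122, 132], [310, 108, 117, 126], [314, 108, 116, 126], [318, 107, 115, 125], [322, 105, 113, 123], [326, 103, 112, 121], [330, 103, 111, 121], [334, 104, 112, 123], [338, 104, 113, 123], [342, 104, 112, 122], [346, 102, 110, 120], [350, 100, 108, 119], [354, 82, 103, 133], [358, 61, 101, 151], [362, 58, 98, 147], [366, 32, 48, 72], [370, 24, 28, 34], [374, 22, 25, 30], [378, 22, 24, 30], [382, 19, 21, 28], [386, 21, 22, 28], [390, 18, 20, 25], [394, 18, 19, 23], [398, 17, 18, 22]]
-0.01 top far/near [[279.2, 261.9], [279.1, 362.1], [279.2, 189.6]]
-0.005 top far/near [[279.2, 275.7], [279.1, 373.1], [279.2, 197.7]]
0 top far/near [[279.2, 289.2], [279.1, 383.8], [279.2, 205.6]]
```

The column edges (254/353/187 px) fit an upright weight 12.5 mm behind the tool, so I'll recentre and grip.

step_arm:
  increments:
    - {"grip": 0.6, "delta_pos": [-0.006, 0.001, 0.001], "twist": 0}
    - {"grip": 0.6, "delta_pos": [-0.006, 0.001, 0], "twist": 0}
    - {"grip": 0.6, "delta_pos": [0, 0, 0], "twist": 0}
    - {"grip": 0.6, "delta_pos": [0, 0, 0], "twist": 0}
    - {"grip": 0.3, "delta_pos": [0, 0, 0], "twist": 0}
    - {"grip": 0.3, "delta_pos": [0, 0, 0], "twist": 0}
    - {"grip": 0.3, "delta_pos": [0, 0, 0], "twist": 0}
    - {"grip": 0.3, "delta_pos": [0, 0, 0], "twist": 0}
    - {"grip": 0.3, "delta_pos": [0, 0, 0], "twist": 0}
  force: 40

```text
clock: 21.35
position: [0.3292, 0.2045, 0.0375]
ee_rot: [0.704, 0.064, 0.704, -0.064]
contact_force: [-1.3, 0.5, 5.7]
width: 0.0393
```

step_arm:
  increments:
    - {"grip": 0.3, "delta_pos": [0, 0, 0.02], "twist": 0}
    - {"grip": 0.3, "delta_pos": [0, 0, 0.035], "twist": 0}
    - {"grip": 0.3, "delta_pos": [0, 0, 0.035], "twist": 0}
    - {"grip": 0.3, "delta_pos": [0, 0, 0.035], "twist": 0}
    - {"grip": 0.3, "delta_pos": [0, 0, 0.035], "twist": 0}
    - {"grip": 0.3, "delta_pos": [0, 0, 0.03], "twist": 0}
    - {"grip": 0.3, "delta_pos": [0, 0, 0], "twist": 0}
    - {"grip": 0.3, "delta_pos": [0, 0, 0], "twist": 0}

```text
clock: 22.02
position: [0.33, 0.2047, 0.228]
ee_rot: [0.705, 0.064, 0.703, -0.063]
contact_force: [0.1, 0.0, -4.1]
width: 0.0396
```

step_arm:
  increments:
    - {"grip": 0.3, "delta_pos": [0.009, -0.015, 0.005], "twist": -0.6}
    - {"grip": 0.3, "delta_pos": [0.018, -0.032, 0.005], "twist": -0.6}
    - {"grip": 0.3, "delta_pos": [0.02, -0.035, 0], "twist": -0.7}
    - {"grip": 0.3, "delta_pos": [0.02, -0.035, 0], "twist": -0.7}
    - {"grip": 0.3, "delta_pos": [0.02, -0.035, 0], "twist": -0.7}
    - {"grip": 0.3, "delta_pos": [0.02, -0.035, 0], "twist": -0.7}
    - {"grip": 0.3, "delta_pos": [0.02, -0.035, 0], "twist": -0.7}
    - {"grip": 0.3, "delta_pos": [0.02, -0.035, 0], "twist": -0.6}
    - {"grip": 0.3, "delta_pos": [0.02, -0.034, 0], "twist": -0.6}
    - {"grip": 0.3, "delta_pos": [0.01, -0.019, 0], "twist": -0.6}

```text
clock: 22.85
position: [0.5072, -0.1096, 0.2339]
ee_rot: [0.698, 0.104, 0.7, -0.105]
contact_force: [0.2, 0.4, -3.0]
width: 0.0394
```

step_arm:
  increments:
    - {"grip": 0.3, "delta_pos": [0, 0, 0], "twist": 0}
    - {"grip": 0.3, "delta_pos": [0, 0, 0], "twist": 0}
    - {"grip": 0.3, "delta_pos": [0, 0, 0], "twist": 0}
    - {"grip": 0.3, "delta_pos": [0, 0, 0], "twist": 0}

```text
clock: 23.18
position: [0.5048, -0.1043, 0.2358]
ee_rot: [0.698, 0.104, 0.701, -0.103]
contact_force: [0.3, -0.0, -3.1]
width: 0.039
```

Run:
```python
from h import *
im,c,s=wrist(); print(s["position"],s["contact_force"],s["clock"])
d=manip.get_image("scene"); x,y=proj(cam(d),[.53,-.11,.15])[0].astype(int)
C=cv2.resize(d["img"][max(y-60,0):y+60,max(x-60,0):x+60,::-1],(400,420),interpolation=2)
cv2.imwrite("pics/w9.png",np.hstack([cv2.resize(im,(400,420)),C]))
```

```text
[ 0.50484603 -0.10428062  0.23584715] [ 0.26219425 -0.00759303 -3.12679307] 23.1833
```

step_arm:
  increments:
    - {"grip": 0.3, "delta_pos": [0, 0, -0.02], "twist": 0}
    - {"grip": 0.3, "delta_pos": [0, 0, -0.02], "twist": 0}
    - {"grip": 0.3, "delta_pos": [0, 0, -0.02], "twist": 0}
    - {"grip": 0.3, "delta_pos": [0, 0, -0.006], "twist": 0}
    - {"grip": 0.3, "delta_pos": [0, 0, -0.002], "twist": 0}
    - {"grip": 0.3, "delta_pos": [0, 0, 0], "twist": 0}
    - {"grip": 0.3, "delta_pos": [0, 0, 0], "twist": 0}

```text
clock: 23.87
position: [0.507, -0.1056, 0.1704]
ee_rot: [0.7, 0.103, 0.699, -0.104]
contact_force: [0.6, 0.1, -2.9]
width: 0.0394
```

step_arm:
  increments:
    - {"grip": 0.3, "delta_pos": [0, 0, -0.001], "twist": 0}
    - {"grip": 0.3, "delta_pos": [0, 0, -0.001], "twist": 0}
    - {"grip": 0.3, "delta_pos": [0, 0, -0.001], "twist": 0}
    - {"grip": 0.3, "delta_pos": [0, 0, -0.001], "twist": 0}
    - {"grip": 0.3, "delta_pos": [0, 0, -0.001], "twist": 0}
    - {"grip": 0.3, "delta_pos": [0, 0, 0], "twist": 0}
    - {"grip": 0.3, "delta_pos": [0, 0, 0], "twist": 0}

```text
clock: 24.45
position: [0.5061, -0.1056, 0.1641]
ee_rot: [0.699, 0.104, 0.7, -0.104]
contact_force: [-0.1, -0.2, -2.6]
width: 0.0393
```

step_arm:
  increments:
    - {"grip": 0.3, "delta_pos": [0, 0, -0.001], "twist": 0}
    - {"grip": 0.3, "delta_pos": [0, 0, -0.001], "twist": 0}
    - {"grip": 0.3, "delta_pos": [0, 0, -0.001], "twist": 0}
    - {"grip": 0.3, "delta_pos": [0, 0, -0.001], "twist": 0}
    - {"grip": 0.3, "delta_pos": [0, 0, 0], "twist": 0}
    - {"grip": 0.3, "delta_pos": [0, 0, 0], "twist": 0}

```text
clock: 24.95
position: [0.5064, -0.1054, 0.1603]
ee_rot: [0.7, 0.104, 0.699, -0.103]
contact_force: [0.5, 0.9, -0.7]
width: 0.0389
```

The weight is on the pan. I'll follow it down to the level height (TCP ≈ 0.148) before releasing.

step_arm:
  increments:
    - {"grip": 0.3, "delta_pos": [0, 0, -0.001], "twist": 0}
    - {"grip": 0.3, "delta_pos": [0, 0, -0.001], "twist": 0}
    - {"grip": 0.3, "delta_pos": [0, 0, -0.001], "twist": 0}
    - {"grip": 0.3, "delta_pos": [0, 0, -0.001], "twist": 0}
    - {"grip": 0.3, "delta_pos": [0, 0, -0.001], "twist": 0}
    - {"grip": 0.3, "delta_pos": [0, 0, -0.001], "twist": 0}
    - {"grip": 0.3, "delta_pos": [0, 0, 0], "twist": 0}
    - {"grip": 0.3, "delta_pos": [0, 0, 0], "twist": 0}

```text
clock: 25.62
position: [0.5063, -0.1056, 0.1541]
ee_rot: [0.7, 0.104, 0.699, -0.104]
contact_force: [1.7, 2.2, -0.2]
width: 0.0395
```

step_arm:
  increments:
    - {"grip": 0.3, "delta_pos": [0, 0, -0.001], "twist": 0}
    - {"grip": 0.3, "delta_pos": [0, 0, -0.001], "twist": 0}
    - {"grip": 0.3, "delta_pos": [0, 0, -0.001], "twist": 0}
    - {"grip": 0.3, "delta_pos": [0, 0, -0.001], "twist": 0}
    - {"grip": 0.3, "delta_pos": [0, 0, -0.001], "twist": 0}
    - {"grip": 0.3, "delta_pos": [0, 0, -0.001], "twist": 0}
    - {"grip": 0.3, "delta_pos": [0, 0, 0], "twist": 0}
    - {"grip": 0.3, "delta_pos": [0, 0, 0], "twist": 0}
    - {"grip": 0.3, "delta_pos": [0, 0, 0], "twist": 0}

```text
clock: 26.37
position: [0.5062, -0.1056, 0.1482]
ee_rot: [0.699, 0.104, 0.699, -0.104]
contact_force: [0.8, 1.3, -0.8]
width: 0.0393
```

step_arm:
  increments:
    - {"grip": 0.46, "delta_pos": [0, 0, 0], "twist": 0}
    - {"grip": 0.48, "delta_pos": [0, 0, 0], "twist": 0}
    - {"grip": 0.52, "delta_pos": [0, 0, 0], "twist": 0}
    - {"grip": 0.6, "delta_pos": [0, 0, 0], "twist": 0}
    - {"grip": 0.7, "delta_pos": [0, 0, 0], "twist": 0}
    - {"grip": 0.7, "delta_pos": [0, 0, 0], "twist": 0}
    - {"grip": 0.7, "delta_pos": [0, 0, 0], "twist": 0}
    - {"grip": 0.7, "delta_pos": [0, 0, 0], "twist": 0}

```text
clock: 27.03
position: [0.5062, -0.1056, 0.1482]
ee_rot: [0.699, 0.104, 0.699, -0.104]
contact_force: [0.5, 0.2, -0.3]
width: 0.0596
```

step_arm:
  increments:
    - {"grip": 0.7, "delta_pos": [0, 0, 0.01], "twist": 0}
    - {"grip": 0.7, "delta_pos": [0, 0, 0.02], "twist": 0}
    - {"grip": 0.7, "delta_pos": [0, 0, 0.03], "twist": 0}
    - {"grip": 0.7, "delta_pos": [0, 0, 0.03], "twist": 0}
    - {"grip": 0.7, "delta_pos": [0, 0, 0.03], "twist": 0}
    - {"grip": 0.7, "delta_pos": [-0.03, 0.02, 0], "twist": 0}
    - {"grip": 0.7, "delta_pos": [-0.03, 0.035, 0], "twist": 0}
    - {"grip": 0.7, "delta_pos": [-0.03, 0.035, 0], "twist": 0}
    - {"grip": 0.7, "delta_pos": [-0.03, 0.035, 0], "twist": 0}
    - {"grip": 0.7, "delta_pos": [-0.02, 0.035, 0], "twist": 0}

```text
clock: 27.87
position: [0.3724, 0.045, 0.2689]
ee_rot: [0.7, 0.104, 0.699, -0.104]
contact_force: [0.7, 0.4, 0.3]
width: 0.0603
```

step_arm:
  increments:
    - {"grip": 0.7, "delta_pos": [0, 0.03, 0], "twist": 0}
    - {"grip": 0.7, "delta_pos": [0, 0.03, 0], "twist": 0}
    - {"grip": 0.7, "delta_pos": [0, 0, 0], "twist": 0}
    - {"grip": 0.7, "delta_pos": [0, 0, 0], "twist": 0}
    - {"grip": 0.7, "delta_pos": [0, 0, 0], "twist": 0}
    - {"grip": 0.7, "delta_pos": [0, 0, 0], "twist": 0}
    - {"grip": 0.7, "delta_pos": [0, 0, 0], "twist": 0}
    - {"grip": 0.7, "delta_pos": [0, 0, 0], "twist": 0}
    - {"grip": 0.7, "delta_pos": [0, 0, 0], "twist": 0}
    - {"grip": 0.7, "delta_pos": [0, 0, 0], "twist": 0}

```text
clock: 28.7
position: [0.375, 0.1038, 0.2681]
ee_rot: [0.699, 0.104, 0.699, -0.104]
contact_force: [0.1, 0.8, 0.7]
width: 0.0596
```

Run:
```python
from h import *
d=manip.get_image("scene"); t=manip.get_image("top"); print(manip.get_state()["clock"])
x,y=proj(cam(d),[.5,-.2,.13])[0].astype(int)
C=cv2.resize(d["img"][max(y-65,0):y+65,max(x-65,0):x+65,::-1],(400,420),interpolation=2)
x,y=proj(cam(t),[.5,-.2,.13])[0].astype(int)
D=cv2.resize(t["img"][y-80:y+80,x-80:x+80,::-1],(400,420),interpolation=2)
cv2.imwrite("pics/f.png",np.hstack([C,D]))
t0=cv2.imread("pics/top0.png").astype(int); t1=t["img"][:,:,::-1].astype(int)
for n,(a,b,w) in dict(pig=(275,137,30),dome=(281,280,18),tester=(192,160,25),mid=(172,246,18)).items():
    print(n,np.abs(t0-t1)[b-w:b+w,a-w:a+w].mean())
```

```text
28.8
pig 3.131574074074074
dome 10.737139917695472
tester 1.5913333333333333
mid 7.507973251028806
```

View pics/f.png

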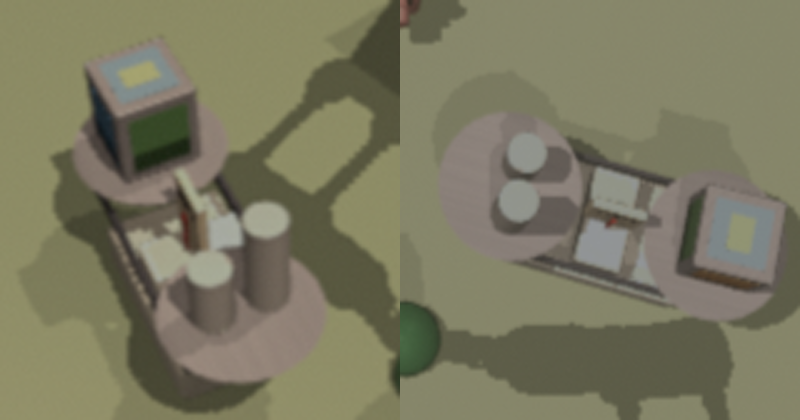

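Both weights stand upright, side by side, and the two pans look equal in size. I'll wait for the beam to settle, check numerically, and then hand in.

step_arm:
  increments:
    - {"grip": 0.7, "delta_pos": [-0.02, 0.03, 0], "twist": 0}
    - {"grip": 0.7, "delta_pos": [-0.02, 0.03, 0], "twist": 0}
    - {"grip": 0.7, "delta_pos": [-0.02, 0.03, 0], "twist": 0}
    - {"grip": 0.7, "delta_pos": [0, 0.03, 0], "twist": 0}
    - {"grip": 0.7, "delta_pos": [0, 0, 0], "twist": 0}
    - {"grip": 0.7, "delta_pos": [0, 0, 0], "twist": 0}
    - {"grip": 0.7, "delta_pos": [0, 0, 0], "twist": 0}
    - {"grip": 0.7, "delta_pos": [0, 0, 0], "twist": 0}
    - {"grip": 0.7, "delta_pos": [0, 0, 0], "twist": 0}
    - {"grip": 0.7, "delta_pos": [0, 0, 0], "twist": 0}

```text
clock: 29.63
position: [0.3152, 0.2235, 0.2682]
ee_rot: [0.699, 0.104, 0.699, -0.104]
contact_force: [0.1, -0.7, -0.6]
width: 0.0595
```

step_arm:
  increments:
    - {"grip": 0.7, "delta_pos": [0, 0, 0], "twist": 0}
    - {"grip": 0.7, "delta_pos": [0, 0, 0], "twist": 0}
    - {"grip": 0.7, "delta_pos": [0, 0, 0], "twist": 0}
    - {"grip": 0.7, "delta_pos": [0, 0, 0], "twist": 0}
    - {"grip": 0.7, "delta_pos": [0, 0, 0], "twist": 0}
    - {"grip": 0.7, "delta_pos": [0, 0, 0], "twist": 0}
    - {"grip": 0.7, "delta_pos": [0, 0, 0], "twist": 0}
    - {"grip": 0.7, "delta_pos": [0, 0, 0], "twist": 0}
    - {"grip": 0.7, "delta_pos": [0, 0, 0], "twist": 0}
    - {"grip": 0.7, "delta_pos": [0, 0, 0], "twist": 0}

```text
clock: 30.47
position: [0.3148, 0.2244, 0.2682]
ee_rot: [0.699, 0.104, 0.699, -0.104]
contact_force: [0.6, 1.6, -0.7]
width: 0.0599
```

Run:
```python
from h import *
t=manip.get_image("top"); c=cam(t); t1=np.ascontiguousarray(t["img"][:,:,::-1]); t0=cv2.imread("pics/top0.png")
def cen(im,lo,hi,r):
    x,y,w=r; m=cv2.inRange(cv2.cvtColor(im,cv2.COLOR_BGR2HSV),lo,hi)[y-w:y+w,x-w:x+w]; a=np.argwhere(m); return a.mean(0).round(2),len(a)
for n,lo,hi,r in(('dome',(45,90,20),(85,255,255),(281,280,22)),('pig',(0,60,90),(10,255,255),(275,137,32)),('tester',(0,0,0),(180,255,55),(192,160,28))):
    print(n,cen(t0,lo,hi,r),cen(t1,lo,hi,r))
# yellow cube sticker shift -> cube pan height (moves radially and up)
print('yellow',cen(t0,(22,70,120),(35,255,255),(413,241,14)),cen(t1,(22,70,120),(35,255,255),(413,241,14)))
p0=ray(c,(413,241),.175); print('expect px shift for +15mm',proj(c,[p0,p0+[0,0,.015]]))
```

```text
dome (array([22.86, 17.94]), 166) (array([23.3 , 18.59]), 210)
pig (array([33.08, 32.33]), 644) (array([33.35, 32.39]), 646)
tester (array([30.21, 30.22]), 406) (array([30.52, 30.8 ]), 403)
yellow (array([nan, nan]), 0) (array([nan, nan]), 0)
expect px shift for +15mm [[413.         241.        ]
 [414.68835239 240.19627484]]<stdin>:4: RuntimeWarning: Mean of empty slice.
  ret = um.true_divide(
```

```bash
python3 -c "
from rig import manip
print(manip.sign_off())"
```

```text
the job is handed in; nothing more can be done
None
```

The short (200 g) and long (300 g) weights are standing upright, side by side, on the empty pan, and the job is handed in at about 30 s on the robot's clock. I gripped each one leaning in the rack and swung it upright about its foot edge on the bare mantel. I then regripped it and set it on the pan under force feedback. The long weight was followed down to the level height before I let go.

**Last checks**
- **Weights and cube:** the final picture shows both weights upright on the pan and the cube on its own pan. I did not measure the middle weight's position afterwards, but it was in its slot in the last view that showed the rack, and the arm never gripped it.
- **Beam:** both pans look the same size from above, which fits a level beam. The release was at the level height with almost no load left on the gripper.
- **Bystanders:** the pig, paperweight and battery tester are within 0.8 pixel of where they started, which I take as picture noise and shadow.
- **Failed check:** I tried to confirm the level from the yellow picture on top of the cube, but the colour mask found nothing. So the level rests on the view, the release height and the weights adding up to 500 g, not on a measured angle.

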